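# Change the battery pack on the mixer charger

## Robot

A 6-joint arm with a two-finger parallel gripper is mounted at the origin on the work surface; the furniture and walls round the work are solid. World frame = base frame: x ahead of the robot, y to its left, z up, the work surface at z = 0. Lengths are in m, angles in rad, forces in N, time in s.
With the tool pointing down it reaches from about 0.35 to 0.775 m from the base axis. Payload 7.3 kg.
Tool frame: the origin (TCP) lies on the centre line of the jaws, within the pads' length; the fingertips stand 19 mm ahead of it and the grasp point (between the pads) is the TCP (tip_reach is the distance from the TCP to the fingertips, in m); z points along the fingers, y is the line along which they close (so a half turn about z gives the same grasp; the last joint's range is limited). The gripper opens to 92 mm and grips with 3 to 60 N. Pads are 19 mm wide; open, the fingers measure 130 mm over their backs; the gripper's body (75 mm by 190 mm) begins 47 mm behind the grasp point.
Start: joints at [-1.324, 0.342, 1.524, -0, 1.275, -0.146], TCP at [0.201, -0.485, 0.246] pointing down, gripper open.
Joint ranges: [-2.53, 2.53], [-0.77, 2.02], [0.04, 2.7], [-1, 4.14], [0.28, 2.66], [-3.11, 3.11]. Speed limits (rad/s): [2.57, 2.57, 3.14, 3.14, 3.14, 3.14].

## Interface

Orientations are given as [roll, pitch, yaw] about the fixed x, y, z axes, in that order (R = Rz(yaw) Ry(pitch) Rx(roll)).
In Python, from rig import * gives the robot as it stands.
- The arm moves only by the shell command python3 -m creep 'ROWS'. ROWS is JSON, a list of rows, each an object with "dp": the shift along the tool's x, y, z in mm, a list of three; "twist": the turn about the tool's z in degrees; "grip": the finger opening in mm, from 0 to 91.8. A call has exactly 5 rows; each row is the pose to reach, as a shift and turn from the pose commanded when the call began, along the tool's axes at that moment; what a row does not reach only later rows make up. A row lasts 1/12 s, in which the tool goes at most 41.7 mm and 7.16 degrees, less where a joint would pass 70% of its speed; a pose out of reach is approached as far as the arm can. A call with a gripper value outside its range is refused whole. The fingers move at their own pace and stop on an object; the grip force is fixed at half the most. Time passes only in rows, so rows that repeat a pose let the fingers close, or fill a call up. It gives the time, the measured TCP pose, the force, the opening and the grip force at its end, in the units of the state.
- observe(): the state, without advancing time (a new reading comes with each control period).
- camera(name): name is "side" or "top"; returns the picture (420x560x3 uint8, red, green, blue); there is no depth.
- camera_info(name): a dict with "K" (3x3 intrinsics, pixels), "k1" (the pictures are not rectified: a ray, as slopes to the right and down, at radius r is drawn at 1 + k1 r^2 times it, then the intrinsics apply), "origin" and "attitude" of the camera in the world. Camera axes: x right, y down, z forward; pixel columns grow to the right and rows downward; lengths in m; the calibration is good to about 2 mm. A picture is of the moment at which its call begins. camera_info takes no time and is no camera call.
- close_job(): hands the job in; it is judged then, once.
Trained networks look in the newest picture that a camera, given by its name, has taken for a name from the list of things; names that differ only in an ending like _2 or _b are one class to them, and where a whole thing is asked for, a point or a joint stands for the part that bears it (a point fixed in the world has none). Each returns a list of dicts, best first, with "score" (0 to 1); they miss things now and then, are a little off and sometimes report something else, mostly with a low value. They report only what shows in the picture. A call takes as long as a camera call.
- find_in(camera, query): "pixel" ([row, column] in pixels, amid what is visible of it).
- silhouettes(camera, query): "mask" (420x560 bool, what is visible of it) and "pixel" ([row, column] in pixels, amid what is visible of it).
- spot_point(camera, query): "pixel" ([row, column] in pixels: a listed point, or the origin of a listed thing).
The state is a dict: "time": time; "q": joint angles; "qd": joint speeds; "effort": joint torques, N m; "tcp_pos": TCP position; "orientation": TCP orientation; "contact_force": force on the tool from outside, world axes, zero at the start; "moment": the same for the moment, N m; "gripper_width": finger opening in m; "gripper_force": force on a finger pad.
Only numpy, scipy, OpenCV 4.12 (cv2) and the standard library are available. Lean on these libraries where they do the work, as an engineer would, in place of code of your own. Each camera call takes 0.05 s, during which the arm holds its last target. There are 200 camera calls.

## Task

The battery pack on the mixer's charger is full: press the catch so that it springs free, draw it off the rail and stand it upright on the table, clear of the charger. Then put the flat pack on the rail and push it home until the catch clicks and holds it. Force nothing, leave the timer and the sprinkle tub where they stand, and let go of everything.

Things in the scene. Friction and masses are not known exactly. Their poses are not given: they have to be found in the camera images.
- charger: white plastic battery charger, fixed, 220 mm long, 104 wide, 85 high. Origin: table height, under the centre of a pack that is home; x along the rail, the way a pack is pushed in; z up. Flat channel floor 16 mm above the table from x = -92 mm (open end) to +49 mm; the rail takes up x = -12 to +49 mm, before it the channel is open from above.
- charger_home (a point): point on the channel floor, 16 mm above the table, under the centre of a pack that is home; axes as the charger's. A locked pack rests with its centre within 2 mm of it along x.
- rail_mouth (a point): where the rail begins, x = -12 mm, on the floor; axes as the charger's. From here on side walls 70 mm apart and lips 57 mm apart, 24 to 30 mm above the table, hold the pack's foot (2 mm clearance above and at each side). Before it only low guides, 23 mm high, flaring from 70 to 90 mm apart. A pack centred 50 mm or more before it (x = -62 mm) can be set down or lifted off.
- end_stop (a point): centre of the spring plunger in the end block's face, x = +49 mm, 40 mm above the table; the face stops the pack. The plunger thrusts a pack back out, with 9 N at home and 4 N when 14 mm out; a pack let go before the catch has dropped comes back out.
- catch (a joint): grey rocker catch on the end block (rad), pivot at x = +74 mm, 74 mm above the table. 0: tooth down, locked if a pack is home; grows as the thumb pad is pressed; from 0.13 the tooth is clear; stop at 0.17; sprung back to 0. Pressing it with a pack locked takes 8 to 18 N. A pack pushed in lifts the tooth itself (push of 15 to 25 N) and it drops to 0 with a click.
- catch_pad (a point): centre of the top of the catch's ribbed thumb pad (30 mm along x, 40 across), at x = +105 mm, 84 mm above the table at rest; goes down 4 mm to release, 5 mm to its stop. The catch's arm reaches forward over the pack to x = +8 mm, at most 95 mm above the table.
- pack_a: the full pack, locked on the charger at the start: black plastic, 96 mm long (x), 56 high, 0.25 to 0.5 kg. Origin: centre of its underside; x to its front, the end that goes in first (slot and keeper bar in the top, for the tooth). Foot: flange 66 mm wide, 6 thick, along the underside; body above it 52 mm wide with flat sides and flat rear face.
- pack_a_mid (a point): centre of the full pack, 28 mm above its underside, axes as the pack's. Grasp the 52 mm body across, from above. When the catch is pressed the pack comes out by itself, about 15 to 25 mm, and then slides freely.
- pack_b: the flat pack, of the same size, shape, weight and axes, standing on the table between the charger and the robot. Origin: centre of its underside.
- pack_b_mid (a point): centre of that pack, 28 mm above its underside; axes as the pack's.
- timer: wind-up kitchen timer, 62 mm across, 58 mm high, standing on the table; bystander. Origin: centre of its underside.
- sprinkle_tub: small round tub of sugar sprinkles, 44 mm across, 70 mm high, at the far left; bystander. Origin: centre of its underside. The table between it and the charger's open end is bare (world x 0.57 to 0.68 m, y 0.18 to 0.29 m): room for the full pack. Raw biscuits, 7 mm high and fixed, lie nearer the robot and farther left.
- mixer: white cordless hand mixer lying on its side at the right, fixed, 220 x 300 mm, 82 mm high; the packs belong to it. Origin: in its underside; leave alone.

How it is judged:
On the way, in this order (a step that is already met when the one before it is completed fails the run):
1. the full pack is released: more than 7 mm back from home (x of pack_a_mid in the frame of charger_home below -0.007 m), for 0.1 s.
2. the full pack stands on the table, off the charger and let go (height (world z) of pack_a_mid below 0.032 m and angle between pack_a_mid's own z axis and vertical below 0.1 rad and contact force between pack_a and charger below 0.1 N and contact force between the fingers and pack_a below 0.1 N), for 0.2 s.
3. the flat pack is home on the rail with the catch dropped (x of pack_b_mid in the frame of charger_home between -0.003 and 0.004 m and value of joint catch below 0.03 rad and horizontal distance between pack_b_mid and charger_home below 0.006 m), for 0.2 s.
At the end, for the whole second after the job is handed in: The flat pack is home on the charger's rail (centre within 3 mm short of and 4 mm past the home point, straight in the rail, foot down under the lips) with the catch dropped (under 0.03 rad); the full pack stands upright on the table, not touching the charger; both at rest and let go (all of step 3 and z of pack_b_mid in the frame of charger_home below 0.032 m and angle between the x axis of pack_b_mid and the x axis of charger_home, either way round below 0.08 rad and height (world z) of pack_a_mid between 0.02 and 0.032 m and angle between pack_a_mid's own z axis and vertical below 0.1 rad and contact force between pack_a and charger below 0.1 N and linear speed of each of pack_a, pack_b below 0.02 m/s).
It fails at once if the catch or charger is pressed with more than 45 N (contact force between the fingers and charger above 45 N).
It fails at once if a pack is rammed or wrenched against the charger with more than 60 N (contact force between any of pack_a, pack_b and charger above 60 N).
It fails at once if a bystander is moved more than 30 mm (distance of any of timer, sprinkle_tub from where it was at the start of the episode above 0.03 m).
It also fails if it takes over 64 s, if anything falls off the work surface, if the arm or the gripper's body presses on something with over 40 N, if the wrist force passes 120 N, or if a joint passes its speed limit or range.

## Working session

There is one attempt and no reset: what is moved stays moved. The work goes in short steps, Python scripts to look and compute and a shell command to move; the robot and the scene stay as the last step left them, time stands still between calls to the robot, and variables do not carry over. Pictures are saved under pics/ and viewed, at most 10 in all, crops included, and the job is handed in when it is done.

```bash
mkdir -p pics
cat > h.py <<'E'
from rig import *
import numpy as np, cv2
from scipy.spatial.transform import Rotation as Ro
def cam(n):
    i=camera_info(n); a=np.array(i['attitude'])
    R=a if a.shape==(3,3) else Ro.from_euler('xyz',a).as_matrix()
    return np.array(i['K']),i['k1'],np.array(i['origin']),R
def proj(n,P):
    K,k,o,R=cam(n); c=(np.atleast_2d(P)-o)@R; s=c[:,:2]/c[:,2:]; s=s*(1+k*(s**2).sum(1,keepdims=True))
    return (s@K[:2,:2].T+K[:2,2])[:,::-1]
def ray(n,px):
    K,k,o,R=cam(n); d=(np.array([px[1],px[0]])-K[:2,2])/np.diag(K)[:2]; s=d.copy()
    for _ in range(20): s=d/(1+k*(s@s))
    return o,R@np.array([s[0],s[1],1])
def atz(n,px,z):
    o,d=ray(n,px); return o+d*(z-o[2])/d[2]
def tri(p1,p2):
    (o,d),(q,e)=ray(*p1),ray(*p2)
    t=np.linalg.lstsq(np.c_[d,-e],q-o,rcond=None)[0]
    a,b=o+t[0]*d,q+t[1]*e
    return (a+b)/2,np.linalg.norm(a-b)
def save(n,name,crop=None):
    im=camera(n)
    if crop: r0,r1,c0,c1,s=crop; v=cv2.resize(im[r0:r1,c0:c1],None,fx=s,fy=s,interpolation=cv2.INTER_CUBIC)
    else: v=im
    cv2.imwrite('pics/'+name,v[...,::-1]); return im
E
python3 - <<'E'
from h import *
for n in('side','top'):
    print(n,camera_info(n)); save(n,n+'0.png')
    for q in ('charger_home','rail_mouth','end_stop','catch_pad','pack_a_mid','pack_b_mid','timer','sprinkle_tub'):
        print(q,[(np.round(r['pixel'],1).tolist(),round(r['score'],2)) for r in spot_point(n,q)[:3]])
print(observe())
E
```

```text
side {'K': array([[536.69313588,   0.        , 283.76456009],
       [  0.        , 536.69313588, 220.3533789 ],
       [  0.        ,   0.        ,   1.        ]]), 'k1': -0.04244215252611946, 'origin': array([ 0.44907061, -1.22605958,  0.55762775]), 'attitude': array([-1.94212792, -0.01099909, -0.08050392])}
charger_home [([242.1, 311.4], 0.67)]
rail_mouth [([240.4, 313.7], 0.61), ([255.1, 232.8], 0.5)]
end_stop [([240.9, 324.8], 0.82)]
catch_pad [([233.1, 333.2], 0.83)]
pack_a_mid [([233.1, 312.7], 0.88), ([240.0, 323.8], 0.17)]
pack_b_mid [([255.4, 229.7], 0.8)]
timer [([291.8, 232.7], 0.76)]
sprinkle_tub [([204.5, 326.4], 0.55)]
top {'K': array([[484.23376075,   0.        , 279.00174852],
       [  0.        , 484.23376075, 209.75818418],
       [  0.        ,   0.        ,   1.        ]]), 'k1': -0.10092356056939077, 'origin': array([ 0.43182352, -0.03918709,  1.54535473]), 'attitude': array([-3.05318435e+00,  1.35945983e-03, -1.57580370e+00])}
charger_home [([191.4, 265.2], 0.83)]
rail_mouth [([193.2, 264.6], 0.9)]
end_stop [([185.9, 279.0], 0.9)]
catch_pad [([177.4, 301.3], 0
[... 197 characters left out ...]
time': 0.9, 'q': array([-1.32400927e+00,  3.42000706e-01,  1.52412934e+00, -3.91496297e-05,
        1.27541102e+00, -1.45990126e-01]), 'qd': array([-2.32979669e-04,  3.05857057e-04, -1.38917120e-03, -7.18102683e-05,
        1.22619215e-03,  1.56500455e-03]), 'effort': array([ 3.18642551e-04, -4.31117499e+01, -2.44482297e+01,  7.17577245e-02,
        4.82090923e-02,  1.70623382e-07]), 'tcp_pos': array([ 0.20096136, -0.48501406,  0.24572988]), 'orientation': array([3.14154706e+00, 4.45608230e-05, 3.92788576e-01]), 'contact_force': array([-0.04785122,  0.16345506,  0.13173849]), 'moment': array([-0.04890303, -0.00483061, -0.03550571]), 'gripper_force': 0.0, 'gripper_width': 0.09167379133772592}
```

Run:
```python
from h import *
a=cv2.imread('pics/top0.png')[130:290,140:390]; b=cv2.imread('pics/side0.png')[170:330,180:400]
cv2.imwrite('pics/a.png',cv2.resize(a,None,fx=3.2,fy=3.2,interpolation=2)[:600]); cv2.imwrite('pics/b.png',cv2.resize(b,None,fx=3.6,fy=3.6,interpolation=2))
for q,s,t,z in (('pad',(233.1,333.2),(177.4,301.3),.084),('stop',(240.9,324.8),(185.9,279),.04),('home',(242.1,311.4),(191.4,265.2),.016),('amid',(233.1,312.7),(191.7,265.3),.044),('bmid',(255.4,229.7),(252.8,290.5),.028),('timer',(291.8,232.7),(254.3,331.8),0),('tub',(204.5,326.4),(167.2,168.9),0)):
    p,e=tri(('side',s),('top',t)); print(q,p.round(4),round(e,4),atz('top',t,z).round(4),atz('side',s,z).round(4))
```

```text
pad [ 0.6589 -0.1061  0.0865] 0.0016 [ 0.6601 -0.1063  0.084 ] [ 0.6591 -0.1005  0.084 ]
stop [ 0.6458 -0.0387  0.0374] 0.0101 [ 0.6404 -0.0382  0.04  ] [ 0.6501 -0.0436  0.04  ]
home [0.6253 0.0059 0.0159] 0.0018 [0.6263 0.0058 0.016 ] [0.6244 0.0056 0.016 ]
amid [0.6245 0.0046 0.0408] 0.0046 [0.6218 0.0047 0.044 ] [ 0.6257 -0.0026  0.044 ]
bmid [ 0.4257 -0.0733  0.0213] 0.0109 [ 0.4312 -0.073   0.028 ] [ 0.4207 -0.0879  0.028 ]
timer [ 0.4267 -0.2055 -0.0034] 0.0022 [ 0.4256 -0.2052  0.    ] [ 0.4279 -0.2117  0.    ]
tub [0.7103 0.3184 0.0038] 0.0029 [0.7095 0.3193 0.    ] [0.7137 0.3293 0.    ]
```

View pics/a.png

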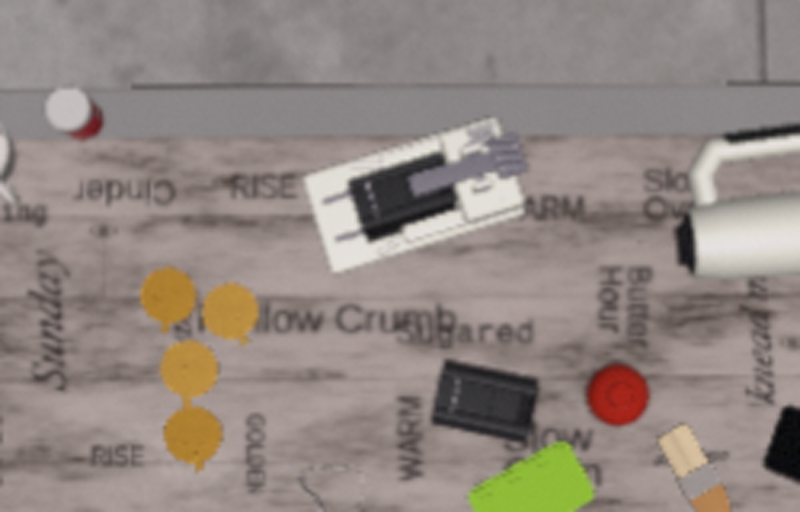

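View pics/b.png

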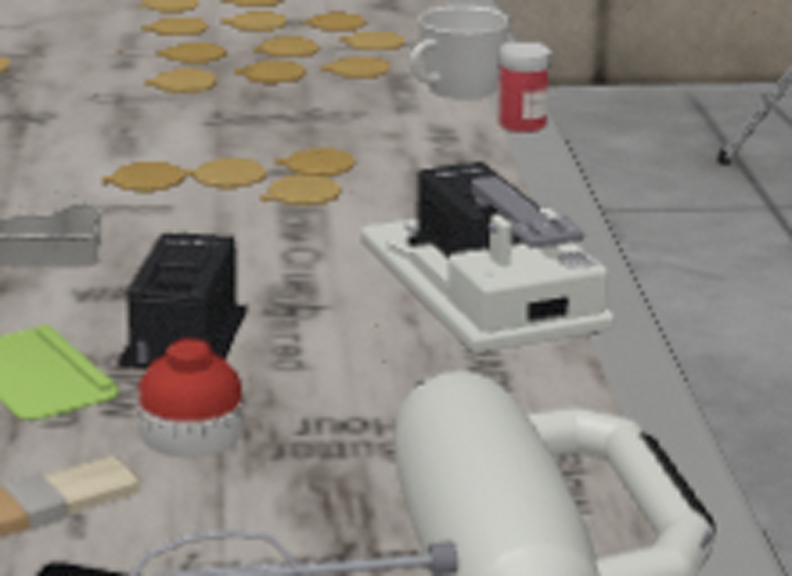

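```bash
cat > fit.py <<'E'
from h import *
from scipy.optimize import minimize
def box(x0,x1,y0,y1,z0,z1): return np.array([[x,y,z] for x in(x0,x1) for y in(y0,y1) for z in(z0,z1)])/1000.
PACK=[box(-48,48,-33,33,0,6),box(-48,48,-26,26,0,56)]
S=4
def render(n,parts,p,h=0):
    x,y,t=p; R=Ro.from_euler('z',t).as_matrix(); m=np.zeros((420*S,560*S),np.uint8)
    for b in parts:
        px=proj(n,b@R.T+[x,y,h])[:,::-1]*S+S/2
        cv2.fillConvexPoly(m,cv2.convexHull(px.round().astype(np.int32)),1)
    return m
def fit(masks,parts,p0,h=0,exc={}):
    up={n:cv2.resize(cv2.GaussianBlur(m.astype(np.float32),(0,0),.7),None,fx=S,fy=S,interpolation=1)>.5 for n,m in masks.items()}
    ex={n:cv2.resize(e.astype(np.uint8),None,fx=S,fy=S)>0 for n,e in exc.items()}
    def c(p):
        s=0
        for n,m in up.items():
            d=(render(n,parts,[p[0],p[1],p[2]/3],h)>0)!=m
            if n in ex: d&=~ex[n]
            s+=d.sum()/m.sum()
        return s
    q=np.array([p0[0],p0[1],p0[2]*3]); best=None
    for k in (.02,.008,.004):
        sim=np.vstack([q]+[q+d for d in np.diag([k,k,k*10])])
        r=minimize(c,q,method='Nelder-Mead',options=dict(initial_simplex=sim,xatol=1e-5,fatol=1e-5)); q=r.x
    return np.array([q[0],q[1],q[2]/3]),r.fun
def mask(n,q,near=None):
    L=silhouettes(n,q)
    if not L: return None
    if near is not None: L=sorted(L,key=lambda r:np.hypot(*(np.array(r['pixel'])-near)))
    return L[0]['mask']
E
python3 - <<'E'
from fit import *
for n in('side','top'): camera(n)
pa=dict(side=(233,313),top=(192,265)); pb=dict(side=(255,230),top=(252,290))
B={n:mask(n,'pack_b',pb[n]) for n in pb}; A={n:mask(n,'pack_a',pa[n]) for n in pa}; C={n:mask(n,'charger') for n in pa}; K={n:mask(n,'catch') for n in pa}
np.savez('m.npz',**{k+n:D[n] for k,D in dict(A=A,B=B,C=C,K=K).items() for n in D})
print({k+n:int(D[n].sum()) for k,D in dict(A=A,B=B,C=C,K=K).items() for n in D})
for ns in (('top',),('side',),('top','side')): print('B',ns,fit({n:B[n] for n in ns},PACK,[.428,-.073,-1.76]))
T=Ro.identity()
CH=[box(-92,128,-52,52,0,10),box(49,128,-40,40,0,60)]
for ns in (('top',),('side',)):
    U={n:C[n]|A[n]|K[n] for n in ns}; 
    print('C',ns,fit({n:C[n] for n in ns},CH,[.626,.006,-1.27],exc={n:A[n]|K[n] for n in ns}))
    print('A',ns,fit({n:A[n] for n in ns},PACK,[.626,.006,-1.27],h=.016,exc={n:(C[n]|K[n])&~A[n] for n in ns}))
im=camera('top'); v=cv2.resize(im[235:272,270:312],None,fx=14,fy=14,interpolation=2)
w=cv2.resize(camera('side')[230:275,210:252],None,fx=11,fy=11,interpolation=2)
v=np.clip(v.astype(float)*2.2,0,255)[:518,:400+188]; w=np.clip(w.astype(float)*2.2,0,255)
o=np.zeros((520,800,3)); o[:v.shape[0]*400//588+0,:400]=cv2.resize(v,(400,v.shape[0]*400//588)); w=cv2.resize(w,(400,428)); o[:428,400:]=w
cv2.imwrite('pics/pb.png',o[...,::-1])
E
```

```text
{'Aside': 467, 'Atop': 629, 'Bside': 952, 'Btop': 629, 'Cside': 1724, 'Ctop': 1559, 'Kside': 280, 'Ktop': 305}
B ('top',) (array([ 0.42506996, -0.07549407, -1.78466566]), np.float64(0.053528708133971294))
B ('side',) (array([ 0.42094732, -0.07311283, -1.74369452]), np.float64(0.19156634431945266))
B ('top', 'side') (array([ 0.42284766, -0.07440246, -1.76520419]), np.float64(0.33081834990080294))
C ('top',) (array([ 0.62777284,  0.00590092, -1.25493959]), np.float64(0.4750470998516856))Traceback (most recent call last):
  File "<stdin>", line 13, in <module>
  File "fit.py", line 25, in fit
    r=minimize(c,q,method='Nelder-Mead',options=dict(initial_simplex=sim,xatol=1e-5,fatol=1e-5)); q=r.x
    res = _minimize_neldermead(fun, x0, args, callback, bounds=bounds,
                               **options)
    fsim[j] = func(sim[j])
              ~~~~^^^^^^^^
    fx = function(np.copy(x), *(wrapper_args + args))
  File "fit.py", line 18, in c
    d=(render(n,parts,[p[0],p[1],p[2]/3],h)>0)!=m
       ~~~~~~^^^^^^^^^^^^^^^^^^^^^^^^^^^^^^
  File "fit.py", line 9, in render
    px=proj(n,b@R.T+[x,y,h])[:,::-1]*S+S/2
       ~~~~^^^^^^^^^^^^^^^^^
  File "h.py", line 9, in proj
    K,k,o,R=cam(n); c=(np.atleast_2d(P)-o)@R; s=c[:,:2]/c[:,2:]; s=s*(1+k*(s**2).sum(1,keepdims=True))
            ~~~^^^
  File "h.py", line 5, in cam
    i=camera_info(n); a=np.array(i['attitude'])
ValueError: time passes only in moves, steps and waits
```

```bash
python3 - <<'E'
import re
s=open('h.py').read()
s=s.replace("from rig import *\n","from rig import *\nfrom functools import lru_cache\n").replace("def cam(n):","@lru_cache\ndef cam(n):")
open('h.py','w').write(s)
E
timeout 500 python3 - <<'E'
from fit import *
im=camera('top'); v=cv2.resize(im[235:272,270:312],None,fx=9,fy=9,interpolation=2)
w=cv2.resize(camera('side')[230:275,210:252],None,fx=9,fy=9,interpolation=2)
o=np.zeros((405,760,3)); o[:333,:378]=v; o[:405,380:758]=w
cv2.imwrite('pics/pb.png',np.clip(o*2.2,0,255)[...,::-1])
pa=dict(side=(233,313),top=(192,265))
for n in pa: 
    for q in('pack_a','charger'): print(n,q,[(np.round(r['pixel']).tolist(),round(r['score'],2),int(r['mask'].sum())) for r in silhouettes(n,q)])
m=np.load('m.npz'); A={n:mask(n,'pack_a',pa[n]) for n in pa}
C={n:m['C'+n] for n in pa};K={n:m['K'+n] for n in pa}
print((C['top']&m['Atop']).sum(), [np.argwhere(m[k]).mean(0).round().tolist()+list(np.argwhere(m[k]).min(0))+list(np.argwhere(m[k]).max(0)) for k in('Atop','Aside','Ctop','Ktop','Cside')])
CH=[box(-92,128,-52,52,0,10),box(49,128,-40,40,0,60)]
for ns in (('top',),('side',),('side','top')):
    if all((A[n]&C[n]).sum()<200 for n in ns):
        print('A',ns,fit({n:A[n] for n in ns},PACK,[.626,.006,-1.27],h=.016,exc={n:(C[n]|K[n])&~A[n] for n in ns}))
    U={n:(C[n]|A[n]|K[n]) for n in ns}
    print('C',ns,fit(U,CH+[box(-48,48,-26,26,16,72)],[.626,.006,-1.27],exc={n:K[n] for n in ns}))
E
```

```text
side pack_a [([249.0, 229.0], 0.66, 886), ([228.0, 308.0], 0.56, 457)]
side charger [([247.0, 322.0], 0.94, 1819)]
top pack_a [([255.0, 292.0], 0.89, 594), ([188.0, 263.0], 0.72, 533)]
top charger [([186.0, 278.0], 0.92, 1476)]
0 [[255.0, 291.0, np.int64(242), np.int64(275), np.int64(267), np.int64(307)], [228.0, 305.0, np.int64(215), np.int64(293), np.int64(240), np.int64(317)], [190.0, 272.0, np.int64(166), np.int64(235), np.int64(214), np.int64(303)], [181.0, 288.0, np.int64(171), np.int64(268), np.int64(190), np.int64(303)], [246.0, 319.0, np.int64(220), np.int64(281), np.int64(267), np.int64(349)]]
A ('top',) (array([ 0.62633385,  0.003954  , -1.25132231]), np.float64(0.026359143327841845))
C ('top',) (array([ 0.62777284,  0.00590092, -1.25493959]), np.float64(0.10580215027929606))
A ('side',) (array([ 6.22391574e-01,  5.49762920e-04, -1.34712587e+00]), np.float64(0.07048639736191262))
C ('side',) (array([ 0.62287067,  0.03006221, -1.30908262]), np.float64(0.13862646376647622))
A ('side', 'top') (array([ 0.62599248,  0.00394303, -1.27543975]), np.float64(0.14145917721066678))
C ('side', 'top') (array([ 0.62309722,  0.02160256, -1.27744217]), np.float64(0.2926719542831937))[ WARN:0@0.513] global loadsave.cpp:1063 imwrite_ Unsupported depth image for selected encoder is fallbacked to CV_8U.
```

View pics/pb.png

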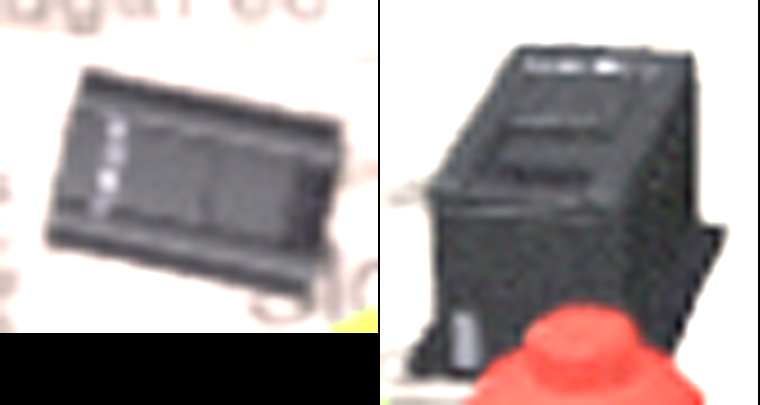

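```bash
cat > to.py <<'E'
# usage: to.py x y z yaw  -> dp, twist from here, tool axes; also charger-frame position of tcp
import sys,json
from h import *
o=observe(); R=Ro.from_euler('xyz',o['orientation']).as_matrix(); p=np.array(o['tcp_pos'])
F=json.load(open('charger.json')); H=np.array(F[:2]); c,s=np.cos(F[2]),np.sin(F[2])
def ch(x,y): return H+[c*x-s*y,s*x+c*y]
a=[float(v) for v in sys.argv[1:]]
d=p[:2]-H; print('t',round(o['time'],2),'tcp',p.round(4),'ori',np.round(o['orientation'],4),'in charger mm',np.round([1e3*(c*d[0]+s*d[1]),1e3*(-s*d[0]+c*d[1]),p[2]*1e3],1),'F',np.round(o['contact_force'],1),'w',round(o['gripper_width']*1e3,1),'gf',round(o['gripper_force'],1))
def go(x,y,z,yaw):
    R2=Ro.from_euler('xyz',[np.pi,0,yaw]).as_matrix()
    print('dp',np.round(1e3*R.T@(np.array([x,y,z])-p),1),'twist',round(float(np.degrees(Ro.from_matrix(R.T@R2).as_rotvec()[2])),1))
# charger-frame target in mm (x,y,z), yaw offset 0 -> tool x along -charger x
if len(a)==3: go(*ch(a[0]/1e3,a[1]/1e3),a[2]/1e3,F[2]+np.pi)
if len(a)==4: go(*a)
E
echo '[0.6264,0.0048,-1.262]'>charger.json
for i in 1; do python3 -m creep '[{"dp":[190,-61,0],"twist":-35,"grip":0},{"dp":[190,-61,0],"twist":-35,"grip":0},{"dp":[190,-61,0],"twist":-35,"grip":0},{"dp":[190,-61,0],"twist":-35,"grip":0},{"dp":[190,-61,0],"twist":-35,"grip":0}]'; done; python3 to.py 105 0 140
```

```text
time: 2.22
tcp_pos: [0.3548, -0.3539, 0.2459]
orientation: [3.141, -0.0, 1.01]
contact_force: [-0.9, 0.3, 0.2]
gripper_width: 0.0631
gripper_force: 0.0
t 2.22 tcp [ 0.3548 -0.3539  0.2459] ori [ 3.1412e+00 -4.0000e-04  1.0103e+00] in charger mm [ 259.2 -367.8  245.9] F [-0.9  0.3  0.2] w 63.1 gf 0.0
dp [380.4 119.5 106.1] twist -49.8
```

```bash
python3 -m creep '[{"dp":[198,60,20],"twist":-34,"grip":0},{"dp":[198,60,20],"twist":-34,"grip":0},{"dp":[198,60,20],"twist":-34,"grip":0},{"dp":[198,60,20],"twist":-34,"grip":0},{"dp":[198,60,20],"twist":-34,"grip":0}]' >/dev/null; python3 to.py 105 0 140
```

```text
t 2.63 tcp [ 0.5115 -0.2195  0.2257] ori [3.1413e+00 4.0000e-04 1.6035e+00] in charger mm [ 178.8 -177.6  225.7] F [-0.8 -0.5  0.5] w 29.4 gf 0.0
dp [119.4 150.8  85.7] twist -15.8
```

```bash
python3 -m creep '[{"dp":[116,147,60],"twist":-15.5,"grip":0},{"dp":[116,147,60],"twist":-15.5,"grip":0},{"dp":[116,147,60],"twist":-15.5,"grip":0},{"dp":[116,147,60],"twist":-15.5,"grip":0},{"dp":[116,147,60],"twist":-15.5,"grip":0}]' >/dev/null; python3 -m creep '[{"dp":[0,0,0],"twist":0,"grip":0},{"dp":[0,0,0],"twist":0,"grip":0},{"dp":[0,0,0],"twist":0,"grip":0},{"dp":[0,0,0],"twist":0,"grip":0},{"dp":[0,0,0],"twist":0,"grip":0}]' >/dev/null; python3 to.py 105 0 110
python3 - <<'E'
from h import *
im=save('top','t1.png',(150,230,225,325,7)) ; v=save('side','s1.png',(180,280,270,370,6))
E
```

```text
t 3.47 tcp [ 0.6536 -0.1026  0.1666] ori [3.1407e+00 8.0000e-04 1.8660e+00] in charger mm [110.6  -6.7 166.6] F [-0.3 -0.1 -0.7] w 0.7 gf 0.0
dp [ 5.7  6.5 56.6] twist -0.8
```

View pics/s1.png

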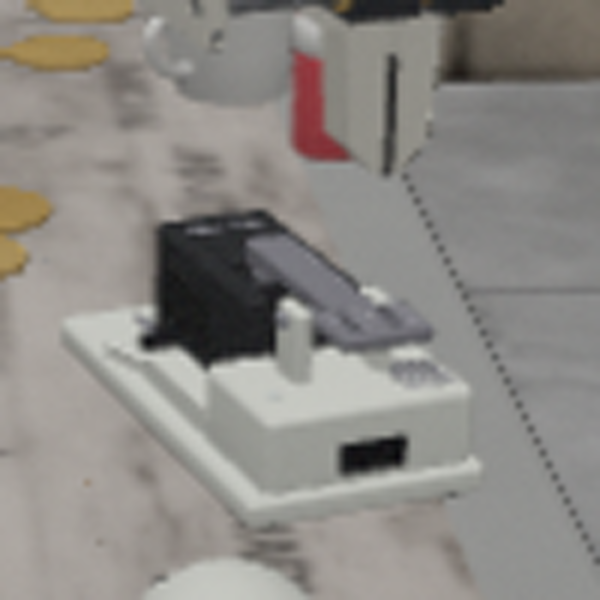

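Run:
```python
from h import *
import json
F=json.load(open('charger.json'));c,s=np.cos(F[2]),np.sin(F[2])
W=lambda x,y,z:[F[0]+(c*x-s*y)/1e3,F[1]+(s*x+c*y)/1e3,z/1e3]
L=[(105,0,84),(120,20,84),(120,-20,84),(90,20,84),(90,-20,84),(-92,52,5),(-92,-52,5),(128,-52,5),(128,52,5)]
for n,(r0,c0,f) in dict(side=(180,270,6),top=(150,225,7)).items():
    print(n,[(l,((proj(n,W(*l))[0]-[r0,c0]+.5)*f)[::-1].round().tolist()) for l in L])
```

```text
side [((105, 0, 84), [378.0, 316.0]), ((120, 20, 84), [442.0, 323.0]), ((120, -20, 84), [349.0, 338.0]), ((90, 20, 84), [406.0, 296.0]), ((90, -20, 84), [314.0, 310.0]), ((-92, 52, 5), [273.0, 306.0]), ((-92, -52, 5), [60.0, 338.0]), ((128, -52, 5), [275.0, 548.0]), ((128, 52, 5), [513.0, 505.0])]
top [((105, 0, 84), [512.0, 199.0]), ((120, 20, 84), [530.0, 146.0]), ((120, -20, 84), [559.0, 232.0]), ((90, 20, 84), [465.0, 167.0]), ((90, -20, 84), [494.0, 253.0]), ((-92, 52, 5), [62.0, 251.0]), ((-92, -52, 5), [131.0, 466.0]), ((128, -52, 5), [589.0, 318.0]), ((128, 52, 5), [518.0, 104.0])]
```

View pics/t1.png

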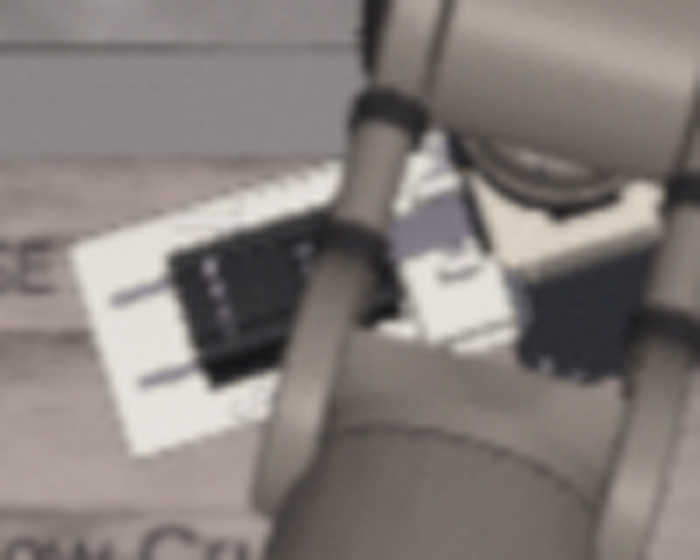

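```bash
python3 -m creep '[{"dp":[5.5,6.5,54],"twist":-0.8,"grip":0},{"dp":[5.5,6.5,54],"twist":-0.8,"grip":0},{"dp":[5.5,6.5,54],"twist":-0.8,"grip":0},{"dp":[5.5,6.5,54],"twist":-0.8,"grip":0},{"dp":[5.5,6.5,54],"twist":-0.8,"grip":0}]' >/dev/null; python3 to.py 105 0 104
python3 - <<'E'
from h import *
save('side','s2.png',(180,280,270,370,6))
E
```

```text
t 3.98 tcp [ 0.6593 -0.0947  0.1133] ori [3.1399e+00 1.3000e-03 1.8811e+00] in charger mm [104.8   1.1 113.3] F [-0.6  0.7 -0. ] w 0.7 gf 0.0
dp [-0.2 -1.1  9.3] twist 0.1
```

View pics/s2.png

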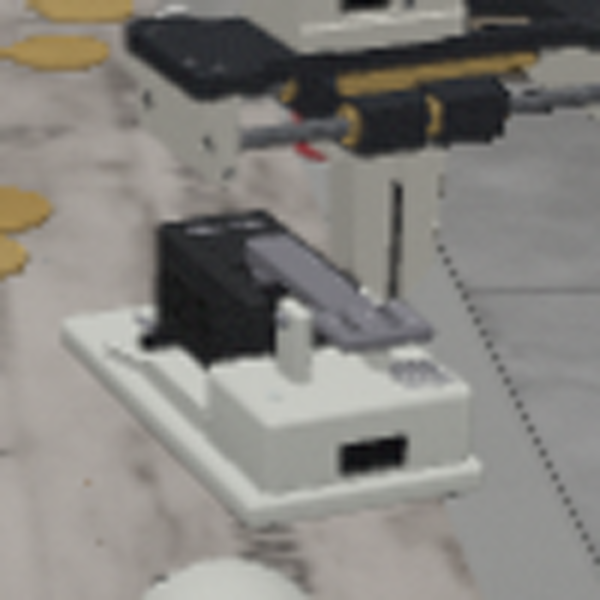

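```bash
python3 -m creep '[{"dp":[-4.5,0,0],"twist":0,"grip":0},{"dp":[-4.5,0,5],"twist":0,"grip":0},{"dp":[-4.5,0,8.5],"twist":0,"grip":0},{"dp":[-4.5,0,9.5],"twist":0,"grip":0},{"dp":[-4.5,0,10],"twist":0,"grip":0}]' >/dev/null; python3 to.py 110 0 103; python3 -m creep '[{"dp":[0,0,0.5],"twist":0,"grip":0},{"dp":[0,0,1],"twist":0,"grip":0},{"dp":[0,0,1.5],"twist":0,"grip":0},{"dp":[0,0,1.5],"twist":0,"grip":0},{"dp":[0,0,1.5],"twist":0,"grip":0}]' >/dev/null; python3 to.py 110 0 102
```

```text
t 4.45 tcp [ 0.6605 -0.0991  0.1026] ori [3.1405e+00 1.6000e-03 1.8814e+00] in charger mm [109.4   0.9 102.6] F [-1.2 -1.5  6.6] w -0.1 gf 3.4
dp [-0.6 -0.9 -0.4] twist 0.1
t 4.87 tcp [ 0.6605 -0.0993  0.1019] ori [3.1401e+00 2.2000e-03 1.8814e+00] in charger mm [109.5   0.9 101.9] F [-2.2 -2.   9.6] w 0.3 gf 4.4
dp [-0.5 -0.9 -0.1] twist 0.1
```

```bash
python3 -m creep '[{"dp":[0,0,0.5],"twist":0,"grip":0},{"dp":[0,0,1],"twist":0,"grip":0},{"dp":[0,0,1.5],"twist":0,"grip":0},{"dp":[0,0,1.5],"twist":0,"grip":0},{"dp":[0,0,1.5],"twist":0,"grip":0}]' >/dev/null; python3 to.py 110 0 102; python3 -m creep '[{"dp":[0,0,0.5],"twist":0,"grip":0},{"dp":[0,0,1],"twist":0,"grip":0},{"dp":[0,0,1.3],"twist":0,"grip":0},{"dp":[0,0,1.3],"twist":0,"grip":0},{"dp":[0,0,1.3],"twist":0,"grip":0}]' >/dev/null; python3 to.py 110 0 102
```

```text
t 5.28 tcp [ 0.6606 -0.0995  0.1007] ori [3.1398e+00 2.7000e-03 1.8814e+00] in charger mm [109.8   0.9 100.7] F [-2.9 -3.  10.8] w 0.3 gf 5.0
dp [-0.2 -0.9 -1.3] twist 0.1
t 5.7 tcp [ 0.6608 -0.0997  0.0997] ori [3.1393 0.0032 1.8814] in charger mm [110.    1.   99.7] F [-3.1 -4.1 11.4] w 0.4 gf 5.6
dp [ 0.  -1.  -2.3] twist 0.1
```

```bash
python3 -m creep '[{"dp":[0,0,0.5],"twist":0,"grip":0},{"dp":[0,0,1],"twist":0,"grip":0},{"dp":[0,0,1.3],"twist":0,"grip":0},{"dp":[0,0,1.3],"twist":0,"grip":0},{"dp":[0,0,1.3],"twist":0,"grip":0}]' >/dev/null; python3 to.py 110 0 102;  python3 - <<'E'
from fit import *
camera('top'); print([(np.round(r['pixel'],1).tolist(),round(r['score'],2)) for r in spot_point('top','pack_a_mid')])
camera('side'); print([(np.round(r['pixel'],1).tolist(),round(r['score'],2)) for r in spot_point('side','pack_a_mid')])
E
```

```text
t 6.12 tcp [ 0.6609 -0.1     0.0984] ori [3.1392 0.0036 1.8813] in charger mm [110.3   1.   98.4] F [-2.1 -4.2 10. ] w 0.5 gf 5.3
dp [ 0.3 -1.  -3.7] twist 0.1
[([190.6, 260.6], 0.62)]
[([230.8, 309.2], 0.6)]
```

```bash
python3 -m creep '[{"dp":[0,-1,-20],"twist":0,"grip":0},{"dp":[0,-1,-45],"twist":0,"grip":91},{"dp":[40,-1,-45],"twist":0,"grip":91},{"dp":[80,-1,-45],"twist":0,"grip":91},{"dp":[120,-1,-45],"twist":0,"grip":91}]' >/dev/null;python3 -m creep '[{"dp":[33,0,0],"twist":0,"grip":91},{"dp":[33,0,0],"twist":0,"grip":91},{"dp":[33,0,0],"twist":0,"grip":91},{"dp":[33,0,0],"twist":0,"grip":91},{"dp":[33,0,0],"twist":0,"grip":91}]' >/dev/null; python3 to.py -38 0 60; timeout 300 python3 - <<'E'
from fit import *
import json
m=np.load('m.npz'); camera('side'); camera('top'); 
for n,px in (('side',(230,305)),('top',(190,262))): print([(np.round(r['pixel']).tolist(),round(r['score'],2),int(r['mask'].sum())) for r in silhouettes(n,'pack_a')])
A=mask('side','pack_a',(230,305)); v=save('side','s3.png',(170,270,250,370,6))
print(fit({'side':A},PACK,[.621,.02,-1.262],h=.016))
E
```

```text
t 7.15 tcp [0.6127 0.0458 0.141 ] ori [-3.1416e+00  4.0000e-04  1.8805e+00] in charger mm [-43.2  -0.6 141. ] F [0.2 0.9 0.8] w 56.0 gf 0.0
dp [-5.2  0.6 81. ] twist 0.1
[([228.0, 304.0], 0.91, 579), ([251.0, 229.0], 0.56, 949)]
[([255.0, 292.0], 0.97, 614), ([251.0, 330.0], 0.34, 331)]
(array([ 0.60906552,  0.06677192, -1.71114179]), np.float64(0.36810746398006716))
```

View pics/s3.png

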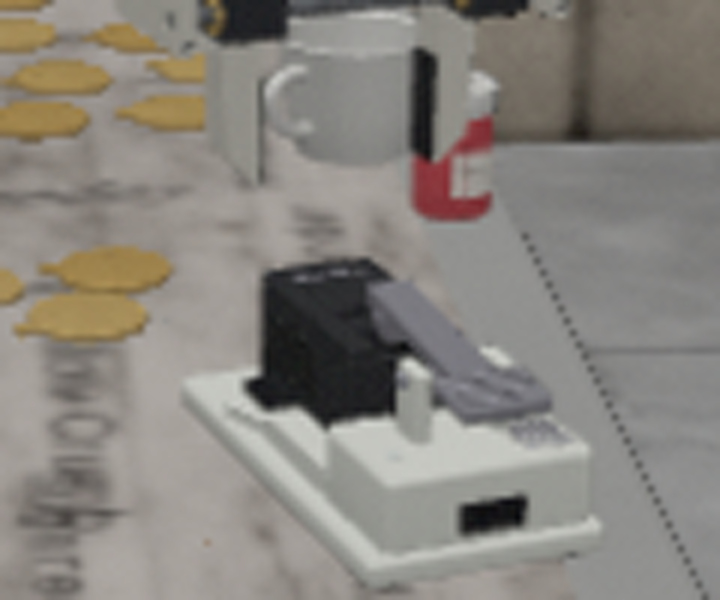

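```bash
python3 -m creep '[{"dp":[-4,0.5,10],"twist":0,"grip":91},{"dp":[-4,0.5,20],"twist":0,"grip":91},{"dp":[-4,0.5,30],"twist":0,"grip":91},{"dp":[-4,0.5,40],"twist":0,"grip":91},{"dp":[-4,0.5,50],"twist":0,"grip":91}]';python3 -m creep '[{"dp":[0,0,15],"twist":0,"grip":91},{"dp":[0,0,34],"twist":0,"grip":91},{"dp":[0,0,34],"twist":0,"grip":91},{"dp":[0,0,34],"twist":0,"grip":80},{"dp":[0,0,34],"twist":0,"grip":70}]' ; python3 to.py -38 0 57
```

```text
time: 7.87
tcp_pos: [0.6135, 0.0432, 0.0894]
orientation: [-3.14, -0.0, 1.882]
contact_force: [-0.0, 0.2, -0.1]
gripper_width: 0.0909
gripper_force: 0.0
time: 8.28
tcp_pos: [0.6143, 0.0433, 0.0575]
orientation: [3.141, 0.0, 1.882]
contact_force: [0.2, 0.1, -0.2]
gripper_width: 0.0819
gripper_force: 0.0
t 8.28 tcp [0.6143 0.0433 0.0575] ori [3.1411e+00 3.0000e-04 1.8817e+00] in charger mm [-40.3   0.2  57.5] F [ 0.2  0.1 -0.2] w 81.9 gf 0.0
dp [-2.3 -0.2  0.5] twist 0.1
```

```bash
python3 -m creep '[{"dp":[0,0,0],"twist":0,"grip":65},{"dp":[0,0,0],"twist":0,"grip":60},{"dp":[0,0,0],"twist":0,"grip":56},{"dp":[0,0,0],"twist":0,"grip":54},{"dp":[0,0,0],"twist":0,"grip":53}]'>/dev/null; python3 to.py; python3 -m creep '[{"dp":[0,0,0],"twist":0,"grip":52},{"dp":[0,0,0],"twist":0,"grip":50},{"dp":[0,0,0],"twist":0,"grip":40},{"dp":[0,0,0],"twist":0,"grip":40},{"dp":[0,0,0],"twist":0,"grip":40}]' >/dev/null; python3 to.py -100 0 57
```

```text
t 8.7 tcp [0.6141 0.0432 0.0575] ori [3.1410e+00 3.0000e-04 1.8816e+00] in charger mm [-40.3  -0.   57.5] F [ 0.1  0.2 -1.1] w 53.9 gf 0.0
t 9.12 tcp [0.6134 0.043  0.0573] ori [-3.1401e+00 -1.0000e-04  1.8814e+00] in charger mm [-40.4  -0.8  57.3] F [-5.3 -1.1  5.8] w 51.9 gf 30.0
dp [59.6  0.9  0.3] twist 0.1
```

```bash
python3 -m creep '[{"dp":[0,-1.5,0],"twist":0,"grip":40},{"dp":[3,-1.5,0],"twist":0,"grip":40},{"dp":[8,-1.5,0],"twist":0,"grip":40},{"dp":[14,-1.5,0],"twist":0,"grip":40},{"dp":[20,-1.5,0],"twist":0,"grip":40}]'>/dev/null; python3 to.py; python3 -c "
from h import *
print(observe()['moment'])"; python3 -m creep '[{"dp":[6,0,0],"twist":0,"grip":40},{"dp":[12,0,0],"twist":0,"grip":40},{"dp":[18,0,0],"twist":0,"grip":40},{"dp":[24,0,0],"twist":0,"grip":40},{"dp":[30,0,0],"twist":0,"grip":40}]' >/dev/null; python3 to.py -100 0 57
```

```text
t 9.53 tcp [0.6072 0.0615 0.0574] ori [3.1398e+00 1.4000e-03 1.8814e+00] in charger mm [-59.9  -1.   57.4] F [ 2.1 -3.2  2.2] w 51.7 gf 29.9
[-0.5937725  -0.17627114  0.14415854]
t 9.95 tcp [0.5972 0.0909 0.0573] ori [3.1412e+00 5.0000e-04 1.8818e+00] in charger mm [-90.9  -1.6  57.3] F [ 2.  -3.6  3.8] w 52.0 gf 29.9
dp [9.1 1.6 0.3] twist 0.1
```

```bash
python3 -m creep '[{"dp":[10,0,0],"twist":0,"grip":40},{"dp":[15,0,-5],"twist":0,"grip":40},{"dp":[20,0,-20],"twist":0,"grip":40},{"dp":[20,0,-40],"twist":0,"grip":40},{"dp":[20,0,-55],"twist":0,"grip":40}]'>/dev/null; python3 to.py; python3 -m creep '[{"dp":[30,0,0],"twist":0,"grip":40},{"dp":[60,5,0],"twist":0,"grip":40},{"dp":[90,20,0],"twist":0,"grip":40},{"dp":[110,30,0],"twist":0,"grip":40},{"dp":[110,30,0],"twist":0,"grip":40}]' >/dev/null; python3 to.py 0.618 0.251 0.060 1.8815; timeout 300 python3 - <<'E'
from fit import *
camera('side'); camera('top'); print([np.round(r['pixel']).tolist()+[r['score']] for r in spot_point('side','pack_a_mid')])
save('side','s4.png',(150,270,230,370,5))
E
```

```text
t 10.37 tcp [0.5897 0.1109 0.1119] ori [-3.1386e+00 -2.3000e-03  1.8822e+00] in charger mm [-112.3   -2.7  111.9] F [ 0.9  0.3 -4.2] w 51.9 gf 29.9
t 10.78 tcp [0.5845 0.2287 0.111 ] ori [-3.1401 -0.0032  1.8854] in charger mm [-226.1   28.1  111. ] F [-1.3 -0.  -3.5] w 51.7 gf 29.9
dp [10.7 38.8 51. ] twist 0.2
[[332.0, 315.0, 0.56], [188.0, 292.0, 0.55]]
```

View pics/s4.png

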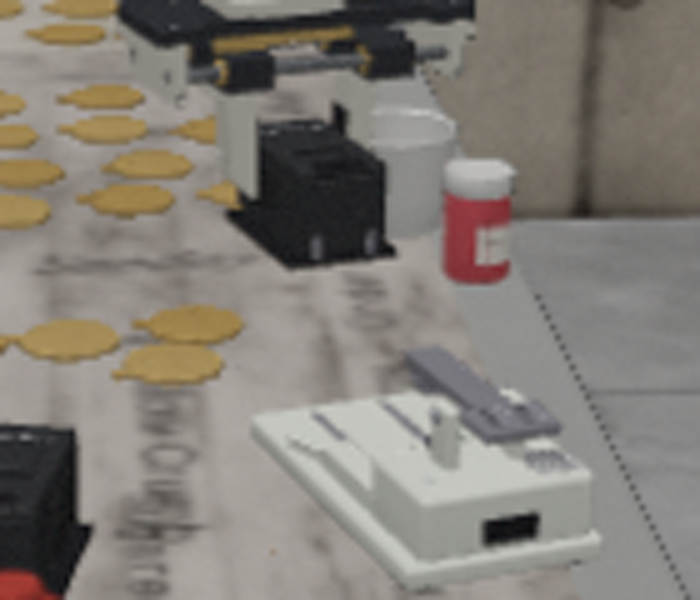

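```bash
python3 -m creep '[{"dp":[8,30,0],"twist":0,"grip":40},{"dp":[10,35,20],"twist":0,"grip":40},{"dp":[10,35,40],"twist":0,"grip":40},{"dp":[10,35,58],"twist":0,"grip":40},{"dp":[10,35,58],"twist":0,"grip":40}]'>/dev/null; python3 to.py 0.618 0.251 0.0415 1.8815
```

```text
t 11.4 tcp [0.6135 0.2416 0.0494] ori [-3.1323e+00 -5.0000e-04  1.8798e+00] in charger mm [-229.5   59.7   49.4] F [-1.4 -0.2 -4.6] w 51.9 gf 29.9
dp [7.6 7.2 7.8] twist -0.1
```

```bash
python3 -m creep '[{"dp":[4,5,2],"twist":0,"grip":40},{"dp":[4,5,4],"twist":0,"grip":40},{"dp":[4,5,6],"twist":0,"grip":40},{"dp":[4,5,7],"twist":0,"grip":40},{"dp":[4,5,7],"twist":0,"grip":40}]'>/dev/null; python3 to.py 0.618 0.251 0.0415 1.8815; python3 -m creep '[{"dp":[0,0,0.5],"twist":0,"grip":40},{"dp":[0,0,1],"twist":0,"grip":40},{"dp":[0,0,1.5],"twist":0,"grip":40},{"dp":[0,0,1.5],"twist":0,"grip":40},{"dp":[0,0,1.5],"twist":0,"grip":40}]'>/dev/null; python3 to.py
```

```text
t 11.82 tcp [0.6201 0.2488 0.0477] ori [3.1408e+00 1.0000e-04 1.8815e+00] in charger mm [-234.4   68.1   47.7] F [ 0.1 -1.1 -4.3] w 51.9 gf 29.9
dp [ 2.7 -1.3  6.2] twist -0.0
t 12.23 tcp [0.6199 0.2489 0.0456] ori [-3.1415e+00  1.0000e-04  1.8816e+00] in charger mm [-234.5   67.9   45.6] F [ 0.7  0.4 -4.4] w 51.7 gf 29.9
```

```bash
python3 -m creep '[{"dp":[0,0,1],"twist":0,"grip":40},{"dp":[0,0,2],"twist":0,"grip":40},{"dp":[0,0,3],"twist":0,"grip":40},{"dp":[0,0,3.5],"twist":0,"grip":40},{"dp":[0,0,4],"twist":0,"grip":40}]'>/dev/null; python3 to.py; python3 -m creep '[{"dp":[0,0,0.5],"twist":0,"grip":40},{"dp":[0,0,1],"twist":0,"grip":40},{"dp":[0,0,1],"twist":0,"grip":40},{"dp":[0,0,1],"twist":0,"grip":40},{"dp":[0,0,1],"twist":0,"grip":40}]'>/dev/null; python3 to.py
```

```text
t 12.65 tcp [0.6198 0.2489 0.0414] ori [-3.1414e+00  1.0000e-04  1.8816e+00] in charger mm [-234.5   67.9   41.4] F [-0.1  1.  -3.8] w 52.0 gf 29.9
t 13.07 tcp [0.6198 0.2489 0.0413] ori [3.1414e+00 1.0000e-04 1.8816e+00] in charger mm [-234.6   67.9   41.3] F [-3.9 -0.3  5.6] w 51.5 gf 30.0
```

```bash
echo '[0.6254,0.0045,-1.261]'>charger.json
python3 -m creep '[{"dp":[0,0,0],"twist":0,"grip":56},{"dp":[0,0,0],"twist":0,"grip":65},{"dp":[0,0,0],"twist":0,"grip":72},{"dp":[0,0,0],"twist":0,"grip":72},{"dp":[0,0,-2],"twist":0,"grip":72}]'>/dev/null; python3 to.py; python3 -m creep '[{"dp":[0,0,-20],"twist":0,"grip":72},{"dp":[0,0,-60],"twist":0,"grip":72},{"dp":[0,0,-100],"twist":0,"grip":72},{"dp":[0,0,-120],"twist":0,"grip":72},{"dp":[0,0,-120],"twist":0,"grip":72}]'>/dev/null; python3 to.py 0.430 -0.055 0.150 1.357
```

```text
t 13.48 tcp [0.6198 0.2488 0.0421] ori [-3.1412e+00  1.0000e-04  1.8816e+00] in charger mm [-234.4   69.2   42.1] F [-0.2  0.  -0.4] w 71.4 gf 0.0
t 13.9 tcp [0.6227 0.2497 0.1694] ori [3.1301e+00 6.0000e-04 1.8816e+00] in charger mm [-234.4   72.2  169.4] F [0.2 0.6 0.6] w 72.1 gf 0.0
dp [-231.2 -276.9   16.3] twist 30.1
```

```bash
python3 -m creep '[{"dp":[-125,-150,10],"twist":30,"grip":72},{"dp":[-125,-150,10],"twist":30,"grip":72},{"dp":[-125,-150,10],"twist":30,"grip":72},{"dp":[-125,-150,10],"twist":30,"grip":72},{"dp":[-125,-150,10],"twist":30,"grip":72}]'>/dev/null; timeout 300 python3 - <<'E'
from fit import *
camera('top'); camera('side')
for n,q in (('top','pack_a'),('side','pack_a')): print(n,[(np.round(r['pixel']).tolist(),round(r['score'],2),int(r['mask'].sum())) for r in silhouettes(n,q)])
B=mask('top','pack_b',(254,291)); print(fit({'top':B},PACK,[.425,-.075,-1.78]))
print(spot_point('top','pack_b_mid'))
E
python3 to.py 0.430 -0.055 0.150 1.357
```

```text
top [([192.0, 198.0], 0.89, 676), ([256.0, 292.0], 0.69, 635)]
side [([253.0, 230.0], 0.76, 940), ([243.0, 319.0], 0.27, 2054)]
(array([ 0.42472896, -0.0739784 , -1.7880031 ]), np.float64(0.07561697926949655))
[{'pixel': [253.1, 290.4], 'score': 0.8}, {'pixel': [205.5, 384.2], 'score': 0.46}, {'pixel': [187.1, 277.0], 'score': 0.4}]
t 14.62 tcp [0.5159 0.0846 0.1525] ori [ 3.1411e+00 -3.0000e-04  1.3587e+00] in charger mm [-109.6  -79.9  152.5] F [-0.  -0.2 -0. ] w 72.0 gf 0.0
dp [-154.5  -54.6    2.4] twist 0.1
```

```bash
python3 -m creep '[{"dp":[-154,-54,20],"twist":0,"grip":80},{"dp":[-154,-54,20],"twist":0,"grip":80},{"dp":[-154,-54,20],"twist":0,"grip":80},{"dp":[-154,-54,20],"twist":0,"grip":80},{"dp":[-154,-54,20],"twist":0,"grip":80}]'>/dev/null; python3 -m creep '[{"dp":[0,0,10],"twist":0,"grip":80},{"dp":[0,0,20],"twist":0,"grip":80},{"dp":[0,0,30],"twist":0,"grip":80},{"dp":[0,0,35],"twist":0,"grip":80},{"dp":[0,0,35],"twist":0,"grip":80}]'>/dev/null; python3 to.py 0.430 -0.0545 0.0415 1.355
```

```text
t 15.45 tcp [ 0.4301 -0.0543  0.0966] ori [-3.1397e+00 -2.0000e-04  1.3594e+00] in charger mm [  -3.5 -204.    96.6] F [ 0.1  0.9 -0.5] w 80.3 gf 0.0
dp [-0.2  0.1 55.1] twist 0.3
```

```bash
python3 -m creep '[{"dp":[0,0,15],"twist":0.3,"grip":80},{"dp":[0,0,30],"twist":0.3,"grip":80},{"dp":[0,0,42],"twist":0.3,"grip":80},{"dp":[0,0,50],"twist":0.3,"grip":80},{"dp":[0,0,54],"twist":0.3,"grip":80}]'>/dev/null;  python3 to.py; python3 -m creep '[{"dp":[0,0,0],"twist":0,"grip":70},{"dp":[0,0,0],"twist":0,"grip":60},{"dp":[0,0,0],"twist":0,"grip":54},{"dp":[0,0,0],"twist":0,"grip":48},{"dp":[0,0,0],"twist":0,"grip":40}]'>/dev/null; python3 -m creep '[{"dp":[0,0,0],"twist":0,"grip":40},{"dp":[0,0,0],"twist":0,"grip":40},{"dp":[0,0,0],"twist":0,"grip":40},{"dp":[0,0,-2],"twist":0,"grip":40},{"dp":[0,0,-5],"twist":0,"grip":40}]'>/dev/null; python3 to.py
```

```text
t 15.87 tcp [ 0.4301 -0.0547  0.043 ] ori [-3.1408 -0.      1.3536] in charger mm [  -3.1 -204.    43. ] F [-0.   0.5 -0.9] w 79.9 gf 0.0
t 16.7 tcp [ 0.4299 -0.0552  0.0486] ori [-3.1415  0.      1.3526] in charger mm [  -2.8 -204.3   48.6] F [ 0.8  0.2 -3. ] w 51.7 gf 30.0
```

```bash
python3 -m creep '[{"dp":[0,0,-20],"twist":0,"grip":40},{"dp":[0,0,-50],"twist":0,"grip":40},{"dp":[20,0,-65],"twist":0,"grip":40},{"dp":[60,0,-65],"twist":-5,"grip":40},{"dp":[100,0,-65],"twist":-12,"grip":40}]'>/dev/null;  python3 to.py -105 0 110
```

```text
t 17.12 tcp [0.4528 0.0428 0.1151] ori [3.1379e+00 4.0000e-04 1.5625e+00] in charger mm [ -89.1 -152.7  115.1] F [ 0.8 -0.1 -3.6] w 52.2 gf 29.9
dp [ 62.9 140.1   5.5] twist -18.2
```

```bash
python3 -m creep '[{"dp":[60,140,5],"twist":-18,"grip":40},{"dp":[60,140,5],"twist":-18,"grip":40},{"dp":[60,140,5],"twist":-18,"grip":40},{"dp":[60,140,5],"twist":-18,"grip":40},{"dp":[60,140,5],"twist":-18,"grip":40}]'>/dev/null; python3 -m creep '[{"dp":[0,0,0],"twist":0,"grip":40},{"dp":[0,0,0],"twist":0,"grip":40},{"dp":[0,0,0],"twist":0,"grip":40},{"dp":[0,0,0],"twist":0,"grip":40},{"dp":[0,0,0],"twist":0,"grip":40}]'>/dev/null;  python3 to.py -105 0 75; timeout 300 python3 - <<'E'
from h import *
camera('side'); camera('top')
for n in ('side','top'): print([(np.round(r['pixel'],1).tolist(),round(r['score'],2)) for r in spot_point(n,'pack_b_mid')])
E
```

```text
t 17.95 tcp [0.5916 0.1009 0.1089] ori [-3.1416e+00  1.0000e-04  1.8757e+00] in charger mm [-102.1   -2.8  108.9] F [-0.3  0.3 -3. ] w 51.8 gf 30.0
dp [ 3.   2.8 33.9] twist -0.3
[([208.4, 298.9], 0.72)]
[([196.3, 241.5], 0.66)]
```

```bash
python3 -m creep '[{"dp":[3,2.8,10],"twist":-0.3,"grip":40},{"dp":[3,2.8,20],"twist":-0.3,"grip":40},{"dp":[3,2.8,30],"twist":-0.3,"grip":40},{"dp":[3,2.8,40],"twist":-0.3,"grip":40},{"dp":[3,2.8,40],"twist":-0.3,"grip":40}]'>/dev/null;  python3 to.py -100 0 58.5; timeout 300 python3 - <<'E'
from h import *
print(atz('top',(196.3,241.5),.095),atz('side',(208.4,298.9),.095))
save('side','s5.png',(170,270,250,370,6))
E
```

```text
t 18.57 tcp [0.5921 0.1049 0.0653] ori [-3.1363e+00 -1.3000e-03  1.8816e+00] in charger mm [-105.8   -1.2   65.3] F [-0.5 -0.2 -2.9] w 52.1 gf 30.0
dp [-5.8  1.2  6.8] twist 0.1
[0.60172872 0.07506746 0.095     ] [0.59451248 0.03864644 0.095     ]
```

View pics/s5.png

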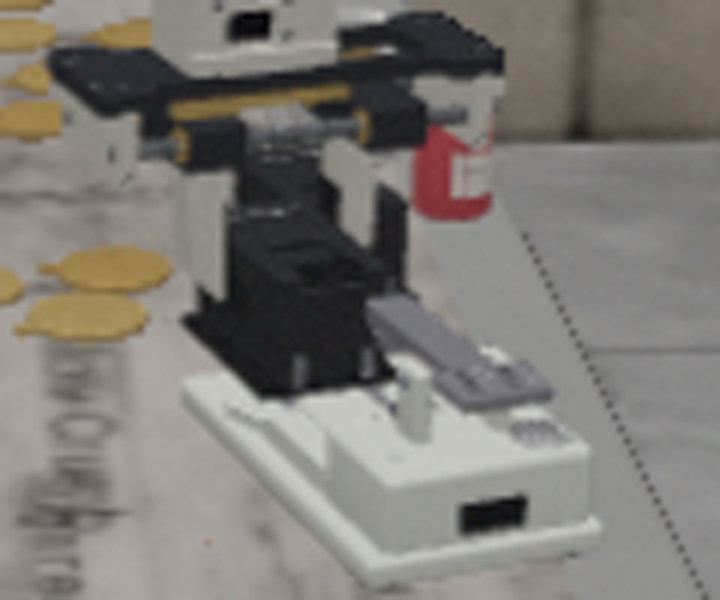

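```bash
python3 -m creep '[{"dp":[0,1,1.5],"twist":0,"grip":40},{"dp":[0,1,3],"twist":0,"grip":40},{"dp":[0,1,4],"twist":0,"grip":40},{"dp":[0,1,4.5],"twist":0,"grip":40},{"dp":[0,1,4.5],"twist":0,"grip":40}]'>/dev/null;  python3 to.py -100 0 58.5;python3 -m creep '[{"dp":[0,0,1],"twist":0,"grip":40},{"dp":[0,0,2],"twist":0,"grip":40},{"dp":[0,0,2],"twist":0,"grip":40},{"dp":[0,0,2],"twist":0,"grip":40},{"dp":[0,0,2],"twist":0,"grip":40}]'>/dev/null;  python3 to.py -100 0 58.5
```

```text
t 19.03 tcp [0.5949 0.1053 0.0643] ori [3.1412e+00 2.0000e-04 1.8815e+00] in charger mm [-105.3    1.7   64.3] F [-0.6 -0.6 -2.5] w 51.9 gf 30.0
dp [-5.3 -1.7  5.8] twist 0.1
t 19.45 tcp [0.5949 0.1053 0.0622] ori [3.1414e+00 1.0000e-04 1.8816e+00] in charger mm [-105.3    1.7   62.2] F [-1.1  0.6 -2.6] w 52.0 gf 30.0
dp [-5.3 -1.7  3.7] twist 0.1
```

```bash
python3 -m creep '[{"dp":[0,-1.7,1],"twist":0,"grip":40},{"dp":[0,-1.7,2],"twist":0,"grip":40},{"dp":[0,-1.7,3],"twist":0,"grip":40},{"dp":[0,-1.7,3],"twist":0,"grip":40},{"dp":[0,-1.7,3],"twist":0,"grip":40}]'>/dev/null;  python3 to.py -100 0 58.5;python3 -m creep '[{"dp":[0,0,0.5],"twist":0,"grip":40},{"dp":[0,0,1],"twist":0,"grip":40},{"dp":[0,0,1],"twist":0,"grip":40},{"dp":[0,0,1],"twist":0,"grip":40},{"dp":[0,0,1],"twist":0,"grip":40}]'>/dev/null;  python3 to.py -100 0 58.5
```

```text
t 19.87 tcp [0.593  0.1048 0.06  ] ori [-3.1413e+00  2.0000e-04  1.8816e+00] in charger mm [-105.4   -0.3   60. ] F [-3.7 -0.7  5.6] w 52.0 gf 30.0
dp [-5.4  0.3  1.5] twist 0.1
t 20.28 tcp [0.5929 0.1048 0.06  ] ori [3.1415e+00 3.0000e-04 1.8818e+00] in charger mm [-105.4   -0.3   60. ] F [-6.1 -0.3 11.2] w 51.9 gf 30.0
dp [-5.4  0.3  1.5] twist 0.1
```

```bash
python3 -m creep '[{"dp":[0,0,-0.7],"twist":0,"grip":40},{"dp":[-5,0,-1.3],"twist":0,"grip":40},{"dp":[-10,0,-1.3],"twist":0,"grip":40},{"dp":[-15,0,-1.3],"twist":0,"grip":40},{"dp":[-20,0,-1.3],"twist":0,"grip":40}]'>/dev/null;  python3 to.py;python3 -m creep '[{"dp":[-3,0,0],"twist":0,"grip":40},{"dp":[-6,0,0],"twist":0,"grip":40},{"dp":[-9,0,0],"twist":0,"grip":40},{"dp":[-12,0,0],"twist":0,"grip":40},{"dp":[-15,0,0],"twist":0,"grip":40}]'>/dev/null;  python3 to.py
```

```text
t 20.7 tcp [0.6001 0.0858 0.0601] ori [ 3.1398e+00 -5.0000e-04  1.8812e+00] in charger mm [-85.2   0.7  60.1] F [-2.2  5.3  5.9] w 51.5 gf 30.0
t 21.12 tcp [0.6046 0.0716 0.0601] ori [ 3.1399e+00 -6.0000e-04  1.8810e+00] in charger mm [-70.3   0.6  60.1] F [-1.3  5.3  6.1] w 51.9 gf 30.0
```

```bash
python3 -m creep '[{"dp":[-2,0,-0.4],"twist":0,"grip":40},{"dp":[-4,0,-0.4],"twist":0,"grip":40},{"dp":[-6,0,-0.4],"twist":0,"grip":40},{"dp":[-8,0,-0.4],"twist":0,"grip":40},{"dp":[-10,0,-0.4],"twist":0,"grip":40}]'>/dev/null;  python3 to.py;python3 -m creep '[{"dp":[-2,0,0],"twist":0,"grip":40},{"dp":[-4,0,0],"twist":0,"grip":40},{"dp":[-6,0,0],"twist":0,"grip":40},{"dp":[-8,0,0],"twist":0,"grip":40},{"dp":[-10,0,0],"twist":0,"grip":40}]'>/dev/null;  python3 to.py
```

```text
t 21.53 tcp [0.6072 0.062  0.0601] ori [ 3.1411e+00 -2.0000e-04  1.8815e+00] in charger mm [-60.3   0.2  60.1] F [-1.9  4.5  5.4] w 51.7 gf 30.0
t 21.95 tcp [0.6102 0.0525 0.0601] ori [ 3.1412e+00 -3.0000e-04  1.8815e+00] in charger mm [-50.4   0.1  60.1] F [-1.7  5.   5. ] w 52.1 gf 30.0
```

```bash
python3 -m creep '[{"dp":[-2,0,0],"twist":0,"grip":40},{"dp":[-4,0,0],"twist":0,"grip":40},{"dp":[-6,0,0],"twist":0,"grip":40},{"dp":[-8,0,0],"twist":0,"grip":40},{"dp":[-10,0,0],"twist":0,"grip":40}]'>/dev/null;  python3 to.py;python3 -m creep '[{"dp":[-1,0,0],"twist":0,"grip":40},{"dp":[-2,0,0],"twist":0,"grip":40},{"dp":[-3,0,0],"twist":0,"grip":40},{"dp":[-4,0,0],"twist":0,"grip":40},{"dp":[-5,0,0],"twist":0,"grip":40}]'>/dev/null;  python3 to.py
```

```text
t 22.37 tcp [0.6126 0.0446 0.06  ] ori [-3.1414e+00 -2.9000e-03  1.8815e+00] in charger mm [-42.1   0.1  60. ] F [-3.6 12.8  8. ] w 52.1 gf 30.0
t 22.78 tcp [0.6136 0.0413 0.0601] ori [-3.1409 -0.0049  1.8819] in charger mm [-38.7  -0.   60.1] F [-6.  18.8  9. ] w 51.8 gf 30.0
```

```bash
python3 -m creep '[{"dp":[-1,0,0],"twist":0,"grip":40},{"dp":[-2,0,0],"twist":0,"grip":40},{"dp":[-2.5,0,0],"twist":0,"grip":40},{"dp":[-3,0,0],"twist":0,"grip":40},{"dp":[-3,0,0],"twist":0,"grip":40}]'>/dev/null;  python3 to.py; timeout 300 python3 - <<'E'
from fit import *
camera('top'); camera('side')
for n in ('side','top'):
  for q in ('pack_b_mid','charger_home','rail_mouth'):print(n,q,[(np.round(r['pixel'],1).tolist(),round(r['score'],2)) for r in spot_point(n,q)])
save('side','s6.png',(190,270,270,370,8))
E
```

```text
t 23.2 tcp [0.6149 0.0374 0.0601] ori [-3.1414 -0.0032  1.8818] in charger mm [-34.6   0.1  60.1] F [-4.2 12.1  7.1] w 52.2 gf 30.0
side pack_b_mid []
side charger_home [([242.6, 309.8], 0.88), ([331.5, 318.0], 0.57)]
side rail_mouth []
top pack_b_mid [([191.6, 265.9], 0.57)]
top charger_home [([190.6, 264.3], 0.95), ([191.3, 195.6], 0.33)]
top rail_mouth []
```

View pics/s6.png

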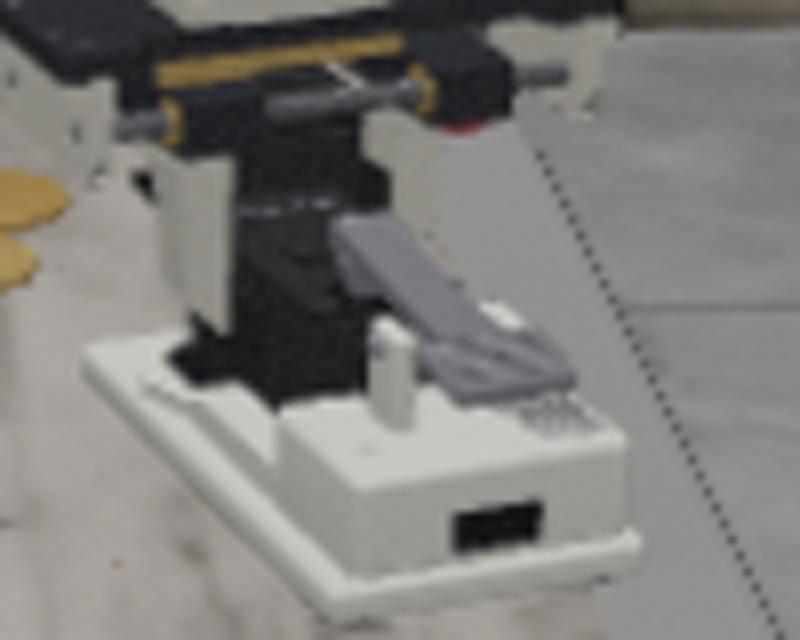

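```bash
python3 -m creep '[{"dp":[-1,0,0],"twist":0,"grip":40},{"dp":[-2,0,0],"twist":0,"grip":40},{"dp":[-3,0,0],"twist":0,"grip":40},{"dp":[-3.5,0,0],"twist":0,"grip":40},{"dp":[-4,0,0],"twist":0,"grip":40}]'>/dev/null;  python3 to.py;  python3 -m creep '[{"dp":[-1,0,0],"twist":0,"grip":40},{"dp":[-2,0,0],"twist":0,"grip":40},{"dp":[-2.5,0,0],"twist":0,"grip":40},{"dp":[-3,0,0],"twist":0,"grip":40},{"dp":[-3,0,0],"twist":0,"grip":40}]'>/dev/null;  python3 to.py
```

```text
t 24.07 tcp [0.6159 0.0343 0.0601] ori [-3.1411 -0.0042  1.882 ] in charger mm [-31.3   0.   60.1] F [-5.3 15.1  7.9] w 52.0 gf 30.0
t 24.48 tcp [0.6168 0.0316 0.0601] ori [-3.1411 -0.0043  1.8821] in charger mm [-28.4   0.   60.1] F [-3.5 16.   8.2] w 51.7 gf 30.0
```

```bash
python3 -m creep '[{"dp":[-1,0,0],"twist":0,"grip":40},{"dp":[-2,0,0],"twist":0,"grip":40},{"dp":[-3,0,0],"twist":0,"grip":40},{"dp":[-3,0,0],"twist":0,"grip":40},{"dp":[-3,0,0],"twist":0,"grip":40}]'>/dev/null;  python3 to.py;  python3 -m creep '[{"dp":[-1,0,0],"twist":0,"grip":40},{"dp":[-2,0,0],"twist":0,"grip":40},{"dp":[-2,0,0],"twist":0,"grip":40},{"dp":[-2,0,0],"twist":0,"grip":40},{"dp":[-2,0,0],"twist":0,"grip":40}]'>/dev/null;  python3 to.py
```

```text
t 24.9 tcp [0.6175 0.0289 0.06  ] ori [-3.1408 -0.0046  1.8822] in charger mm [-25.7  -0.   60. ] F [-4.7 16.8  9.2] w 51.9 gf 30.0
t 25.32 tcp [0.6181 0.0273 0.0601] ori [-3.1408 -0.005   1.8822] in charger mm [-23.9  -0.   60.1] F [-5.7 17.9  9.7] w 52.2 gf 30.0
```

```bash
python3 -m creep '[{"dp":[-1,0,0],"twist":0,"grip":40},{"dp":[-2,0,0],"twist":0,"grip":40},{"dp":[-2.5,0,0],"twist":0,"grip":40},{"dp":[-2.5,0,0],"twist":0,"grip":40},{"dp":[-2.5,0,0],"twist":0,"grip":40}]'>/dev/null;  python3 to.py;  python3 -m creep '[{"dp":[-1,0,0],"twist":0,"grip":40},{"dp":[-2,0,0],"twist":0,"grip":40},{"dp":[-2,0,0],"twist":0,"grip":40},{"dp":[-2,0,0],"twist":0,"grip":40},{"dp":[-2,0,0],"twist":0,"grip":40}]'>/dev/null;  python3 to.py;  python3 - <<'E'
from h import *
camera('side')
for q in ('pack_b_mid','catch_pad','charger_home'):print(q,[(np.round(r['pixel'],1).tolist(),round(r['score'],2)) for r in spot_point('side',q)])
np.save('s7.npy',camera('side'))
a=cv2.imread('pics/s6.png'); b=camera('side')[190:270,270:370,::-1]; a=cv2.resize(a,(100,80),interpolation=cv2.INTER_AREA)
d=np.abs(a.astype(int)-b).sum(2); r0,r1,c0,c1=25,60,40,75
print('catch-region diff',d[r0:r1,c0:c1].mean(), 'static', d[60:80,40:80].mean())
E
```

```text
t 25.73 tcp [0.619  0.0243 0.0601] ori [-3.1408 -0.0042  1.8822] in charger mm [-20.9  -0.1  60.1] F [-5.2 15.7  8.5] w 51.8 gf 30.0
t 26.15 tcp [0.6194 0.0228 0.0601] ori [-3.1407 -0.0048  1.8821] in charger mm [-19.3  -0.1  60.1] F [-5.5 17.8 10.2] w 51.8 gf 30.0
pack_b_mid [([233.8, 314.1], 0.71), ([289.8, 231.5], 0.19)]
catch_pad [([232.9, 333.9], 0.62)]
charger_home [([239.8, 310.3], 0.9)]
catch-region diff 26.224489795918366 static 4.1625
```

```bash
python3 -m creep '[{"dp":[-1,0,0],"twist":0,"grip":40},{"dp":[-2,0,0],"twist":0,"grip":40},{"dp":[-2,0,0],"twist":0,"grip":40},{"dp":[-2,0,0],"twist":0,"grip":40},{"dp":[-2,0,0],"twist":0,"grip":40}]'>/dev/null;  python3 to.py;  python3 -m creep '[{"dp":[-1,0,0],"twist":0,"grip":40},{"dp":[-2,0,0],"twist":0,"grip":40},{"dp":[-2,0,0],"twist":0,"grip":40},{"dp":[-2,0,0],"twist":0,"grip":40},{"dp":[-2,0,0],"twist":0,"grip":40}]'>/dev/null;  python3 to.py; timeout 300 python3 - <<'E'
from fit import *
camera('side'); m=np.load('m.npz')
for q in ('pack_b_mid',):print(q,[(np.round(r['pixel'],1).tolist(),round(r['score'],2)) for r in spot_point('side',q)])
K=silhouettes('side','catch'); print([(r['score'],np.round(r['pixel'],1),r['mask'].sum()) for r in K[:2]], np.argwhere(m['Kside']).mean(0),m['Kside'].sum(), np.argwhere(m['Kside']).min(0),np.argwhere(K[0]['mask']).min(0))
# catch tip top edge: darkest-blueish grey; compare by template to original
o=cv2.imread('pics/side0.png')[...,::-1].astype(np.float32); b=camera('side').astype(np.float32)
for nm,(r,c,h,w) in dict(arm=(208,313,16,14),pad=(224,326,14,20),plate=(245,310,20,30)).items():
    res=cv2.matchTemplate(b[r-6:r+h+6,c-6:c+w+6],o[r:r+h,c:c+w],cv2.TM_CCOEFF_NORMED); _,v,_,l=cv2.minMaxLoc(res); print(nm,'shift (col,row)',l[0]-6,l[1]-6,round(v,3))
E
```

```text
t 26.87 tcp [0.6196 0.0225 0.0601] ori [-3.1404 -0.0072  1.8819] in charger mm [-18.9  -0.1  60.1] F [-7.7 21.8 10.1] w 52.0 gf 30.0
t 27.28 tcp [0.6196 0.0222 0.0601] ori [-3.1401 -0.0098  1.8818] in charger mm [-18.6  -0.1  60.1] F [-8.5 28.6 11.9] w 51.8 gf 30.0
pack_b_mid [([231.5, 311.1], 0.96), ([246.2, 314.0], 0.4)]
[(0.59, array([231. , 328.1]), np.int64(251))] [229.14285714 324.72857143] 280 [219 311] [220 312]
arm shift (col,row) 5 0 0.598
pad shift (col,row) 0 0 0.996
plate shift (col,row) 0 0 0.999
```

```bash
python3 -m creep '[{"dp":[1,0,0],"twist":0,"grip":40},{"dp":[2,0,0],"twist":0,"grip":40},{"dp":[3,0,0],"twist":0,"grip":40},{"dp":[4,0,-0.5],"twist":0,"grip":40},{"dp":[4,0,-1],"twist":0,"grip":40}]'>/dev/null;  python3 to.py;  python3 -m creep '[{"dp":[1,0,0],"twist":0,"grip":40},{"dp":[2,0,-0.5],"twist":0,"grip":40},{"dp":[2,0,-0.5],"twist":0,"grip":40},{"dp":[2,0,-0.5],"twist":0,"grip":40},{"dp":[2,0,-0.5],"twist":0,"grip":40}]'>/dev/null;  python3 to.py
```

```text
t 27.9 tcp [0.6195 0.0224 0.06  ] ori [-3.1405 -0.0043  1.8819] in charger mm [-18.8  -0.2  60. ] F [-1.1 14.2 -2.2] w 52.2 gf 30.0
t 28.32 tcp [0.6192 0.0232 0.06  ] ori [-3.1403e+00 -3.1000e-03  1.8821e+00] in charger mm [-19.7  -0.2  60. ] F [-1.2 10.1 -1.6] w 51.8 gf 30.0
```

```bash
python3 -m creep '[{"dp":[0.5,0,0],"twist":0,"grip":40},{"dp":[1,0,0],"twist":0,"grip":40},{"dp":[1.5,0,0],"twist":0,"grip":40},{"dp":[2,0,0],"twist":0,"grip":40},{"dp":[2,0,0],"twist":0,"grip":40}]'>/dev/null;  python3 to.py;  python3 -m creep '[{"dp":[0.5,0,0],"twist":0,"grip":40},{"dp":[1,0,0],"twist":0,"grip":40},{"dp":[1,0,0],"twist":0,"grip":40},{"dp":[1,0,0],"twist":0,"grip":40},{"dp":[1,0,0],"twist":0,"grip":40}]'>/dev/null;  python3 to.py
```

```text
t 28.73 tcp [0.6189 0.0243 0.06  ] ori [-3.1406e+00 -2.0000e-03  1.8817e+00] in charger mm [-20.8  -0.2  60. ] F [ 1.2  6.4 -2.9] w 52.2 gf 30.0
t 29.15 tcp [0.6187 0.0243 0.0607] ori [-3.1404e+00 -6.0000e-04  1.8814e+00] in charger mm [-20.9  -0.4  60.7] F [ 1.2  3.8 -6.3] w 51.7 gf 30.0
```

```bash
python3 -m creep '[{"dp":[0.5,0,0.5],"twist":0,"grip":40},{"dp":[0.5,0,0.5],"twist":0,"grip":40},{"dp":[0.5,0,0.5],"twist":0,"grip":53},{"dp":[0.5,0,0.5],"twist":0,"grip":62},{"dp":[0.5,0,0.5],"twist":0,"grip":72}]'>/dev/null;  python3 to.py;  python3 -m creep '[{"dp":[0,0,-3],"twist":0,"grip":76},{"dp":[0,0,-15],"twist":0,"grip":76},{"dp":[0,0,-40],"twist":0,"grip":76},{"dp":[20,0,-70],"twist":0,"grip":76},{"dp":[60,0,-80],"twist":0,"grip":76}]'>/dev/null;python3 -m creep '[{"dp":[40,-20,0],"twist":0,"grip":76},{"dp":[80,-50,0],"twist":0,"grip":76},{"dp":[110,-80,0],"twist":0,"grip":76},{"dp":[110,-110,0],"twist":0,"grip":76},{"dp":[110,-140,0],"twist":0,"grip":76}]'>/dev/null;  python3 to.py; timeout 300 python3 - <<'E'
from fit import *
camera('side'); camera('top'); 
for n in ('side','top'): 
  for q in ('pack_b_mid','charger_home'): print(n,q,[(np.round(r['pixel'],1).tolist(),round(r['score'],2)) for r in spot_point(n,q)])
for n in('side','top'):
  o=cv2.imread(f'pics/{n}0.png')[...,::-1].astype(np.float32); b=camera(n).astype(np.float32)
  for nm,(r,c,h,w) in (dict(arm=(214,311,16,16),pad=(224,326,14,20),packrear=(212,294,28,14)) if n=='side' else dict(rear=(183,246,24,14),all=(170,240,35,60))).items():
    res=cv2.matchTemplate(b[r-6:r+h+6,c-6:c+w+6],o[r:r+h,c:c+w],cv2.TM_CCOEFF_NORMED); _,v,_,l=cv2.minMaxLoc(res); print(n,nm,'shift (col,row)',l[0]-6,l[1]-6,round(v,3))
E
```

```text
t 29.57 tcp [0.6195 0.0243 0.0616] ori [3.1403e+00 1.3000e-03 1.8815e+00] in charger mm [-20.6   0.4  61.6] F [-0.5 -0.1  0.6] w 62.4 gf 0.0
t 30.4 tcp [0.4306 0.1454 0.1417] ori [ 3.1415e+00 -1.0000e-04  1.8851e+00] in charger mm [-193.5 -142.6  141.7] F [ 0.  -0.5 -0.1] w 75.9 gf 0.0
side pack_b_mid [([230.1, 310.7], 0.86)]
side charger_home [([244.6, 312.4], 0.87)]
top pack_b_mid [([188.1, 265.0], 0.86)]
top charger_home [([190.3, 265.5], 0.82)]
side arm shift (col,row) 0 0 0.834
side pad shift (col,row) 0 0 0.976
side packrear shift (col,row) 0 0 0.585
top rear shift (col,row) 0 0 0.999
top all shift (col,row) 0 0 1.0
```

```bash
timeout 400 python3 - <<'E'
from fit import *
b=camera('top').astype(np.float32); o=cv2.imread('pics/top0.png')[...,::-1].astype(np.float32)
g=lambda i,r,c,h,w: i[r:r+h,c:c+w].mean(2)
for nm,s in dict(rear=(180,244,28,18),catch=(168,270,24,36),timer=(240,315,30,35),tub=(150,150,30,30)).items(): print(nm,cv2.phaseCorrelate(np.ascontiguousarray(g(o,*s)),np.ascontiguousarray(g(b,*s))))
print('A',fit({'top':mask('top','pack_a',(192,198))},PACK,[.625,.228,-1.26]))
print(close_job())
E
```

```text
rear ((-0.1395143258329039, 0.0917157948795353), 1.0323741676630798)
catch ((0.008610976145764226, 0.056174294841897066), 1.0078035027340606)
timer ((-0.03948483705788064, -0.01859371722486003), 0.9807500190205044)
tub ((0.04945852066823875, -0.0013589142892715955), 0.9994748894373576)
A (array([ 0.63001452,  0.2255213 , -1.24445103]), np.float64(0.07448646573238625))
the job is handed in; nothing more can be done
None
```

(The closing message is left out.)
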